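# Close a drill jig over a round blank and hold it down

### The job

Lay the plain solid steel disc into the round nest of the drill jig and let go of it; then bring the jig's cover (the plate with the bar handle) over the jig, lined up with it, so that the blind hole under its tongue drops over the locating pin, and press it fully down against the spring until it lies flush on the jig. Finish while still holding the cover pressed down; do not let it go. Leave the flange ring, the brass reducer and the wrench alone.

Things in the scene. Friction and masses are not known exactly. Their poses are not given: they have to be found in the camera images.
- jig: Fixed dark steel drill jig base on the bench: a 100 x 100 mm square block, 24 mm high, with a 56 mm wide tongue out to 106 mm from its centre along its +x. Origin at the centre of the square, on the bench; +x points along the tongue, z up. It has a round nest in the middle of the square and a locating pin on the tongue.
- nest (a point): Centre of the mouth of the round nest, at the jig's top face, 24 mm above the bench. The nest is 53 mm in diameter with a 2 mm lead-in chamfer; its floor, a 45 mm round black ejector pad on a spring, stands 6 mm below the mouth when not pressed. The disc thus stands 6 mm proud of the jig at first, and is flush when pressed fully down.
- pin_tip (a point): Top of the locating pin, 70 mm from the nest's centre along the jig's +x. The pin is 10 mm in diameter and stands 16 mm above the jig's top face (40 mm above the bench); its top 3 mm taper to 6 mm in diameter.
- ejector (a joint): Travel of the spring ejector pad in the nest: 0 m up, 0.006 m fully pressed down. The spring pushes up with about 8 N at 0 and 15 N at 0.006, so the cover's weight does not press it down; with the disc under it, the cover lies on the jig's top face at 0.006.
- blank: The work piece: plain solid steel disc without a hole, 50 mm in diameter, 12 mm thick, about 0.18 kg, lying flat on the bench, to the left or right of the jig. Origin at the centre of its underside, z up.
- cover: Aluminium jig cover, about 0.4 kg, flat on the bench across the jig from the disc: 84 x 84 mm plate, 20 mm thick, with a 44 mm wide tongue out to 95 mm from the centre along +x. Black handle on the plate's centre: 56 mm along x, 22 mm wide, 20 to 58 mm above the underside. Origin: centre of the square, underside; z up. Home: origin over the nest, x along the jig's x, underside on the jig's top.
- cover_hole (a point): Centre of the mouth of the blind hole in the cover's underside, 70 mm from the cover's origin along its +x (under the tongue; not visible from above). The hole is 13 mm in diameter, 17.5 mm deep, with a 2 mm lead-in chamfer.
- flange_ring: Bystander: steel flange ring with a 32 mm hole, 60 mm in diameter, 12 mm thick, flat on the bench; origin at the centre of its underside. Not to be disturbed.
- reducer: Bystander: brass pipe reducer, 42 mm in diameter at its foot, 52 mm high, standing on the bench; origin at the centre of its underside. Not to be disturbed.
- wrench: Bystander: steel wrench 150 mm long, lying on the bench between the robot and the jig, along its own x; origin at the middle of its underside. Not to be disturbed.
Things that resemble listed ones, but are neither listed nor needed, are in the scene too. What is shaped like the blank but blue or green is not meant.

How it is judged:
On the way, in this order (a step that is already met when the one before it is completed fails the run):
1. the disc lies flat in the nest, let go, the cover not yet on (horizontal distance between blank and nest below 0.0035 m and angle between blank's own z axis and vertical below 0.06 rad and z of blank in the frame of nest below -0.0035 m and contact force between the fingers and blank below 0.5 N and contact force between cover and blank below 0.1 N), for 0.2 s.
2. the cover has dropped over the locating pin (horizontal distance between blank and nest below 0.0035 m and angle between each of blank, cover's own z axis and vertical below 0.06 rad and horizontal distance between cover_hole and pin_tip below 0.0035 m and angle between the x axis of cover and the x axis of jig, either way round below 0.12 rad and z of cover_hole in the frame of pin_tip below -0.007 m), for 0.1 s.
At the end, for the whole second after the job is handed in: Robot still holds the cover down (over 3 N): ejector pressed 4.5 mm or more, cover within 2 mm of flush on the jig, hole within 3.5 mm of the pin's axis, level within 0.06 rad, lined up within 0.12 rad; disc under it, within 3.5 mm of the nest's centre (horizontal distance between blank and nest below 0.0035 m and angle between each of blank, cover's own z axis and vertical below 0.06 rad and horizontal distance between cover_hole and pin_tip below 0.0035 m and angle between the x axis of cover and the x axis of jig, either way round below 0.12 rad and value of joint ejector above 0.0045 m and z of cover_hole in the frame of pin_tip below -0.0138 m and contact force between cover and blank above 3 N and contact force between any of the fingers, the arm and cover above 3 N); the arm keeps its last pose, push and grip.
It fails at once if the flange ring is moved by more than 30 mm (distance of flange_ring from where it was at the start of the episode above 0.03 m).
It fails at once if the brass reducer is moved by more than 30 mm (distance of reducer from where it was at the start of the episode above 0.03 m).
It fails at once if the wrench is moved by more than 30 mm (distance of wrench from where it was at the start of the episode above 0.03 m).
It also fails if it takes over 66 s, if anything falls off the work surface, if the arm or the gripper's body presses on something with over 40 N, if the wrist force passes 120 N, or if a joint passes its speed limit or range.

### The arm

A 6-joint arm with a two-finger parallel gripper is mounted at the origin on the work surface. World frame = base frame: x ahead of the robot, y to its left, z up, the work surface at z = 0. Lengths are in m, angles in rad, forces in N, time in s.
With the tool pointing down it reaches from about 0.3 to 1 m from the base axis. Payload 5.1 kg.
Tool frame: the origin (TCP) lies on the centre line of the jaws, within the pads' length; the fingertips stand 19 mm ahead of it and the grasp point (between the pads) is the TCP (ctrl.tip_extent is the distance from the TCP to the fingertips, in m); z points along the fingers, y is the direction in which the jaws open and shut (so a half turn about z gives the same grasp; the last joint's range is limited). The gripper opens to 95 mm and grips with 3 to 60 N. Pads are 20 mm wide; open, the fingers measure 119 mm over their backs; the gripper's body (75 mm by 180 mm) begins 59 mm behind the grasp point.
Start: joints at [-1.267, 0.124, 1.65, -0, 1.367, -0.083], TCP at [0.245, -0.602, 0.234] pointing down, gripper open.
Joint ranges: [-2.61, 2.61], [-1.02, 2.33], [0.03, 2.71], [-1.35, 4.49], [0.32, 2.68], [-2.91, 2.91]. Speed limits (rad/s): [2.57, 2.57, 3.14, 3.14, 3.14, 3.14].

### API

Orientations are given as a unit quaternion [w, x, y, z].
In Python, from bench import ctrl, viewer, close_job gives the robot as it stands.
- The arm moves only by the shell command python3 -m jog 'ROWS'. ROWS is JSON, a list of rows, each a list of 3 entries, a list of its own where there are three numbers: the opening, from 0 (shut) to 1 (fully open), then the shift along the world's x, y, z in cm, then the turn about the world's z in rad. In form: [[fingers, [dx, dy, dz], turn], ...]. A call has 1 to 12 rows; each row shifts and turns the commanded pose from where the row before left it; what a row does not reach is not made up. A row lasts 1/12 s, in which the tool goes at most 41.7 mm and 7.16 degrees, less where a joint would pass 70% of its speed; a pose out of reach is approached as far as the arm can. A call with a gripper value outside its range is refused whole. The fingers move at their own pace and stop on an object; the grip force is fixed at half the most. Time passes only in rows, so rows that do not move let the fingers close. It gives the time, the measured TCP pose, the force and the opening at its end, in the units of the state.
- ctrl.state(): the state, without advancing time (a new reading comes with each control period).
- viewer.capture(name): name is "scene" or "top" or "wrist"; returns (picture, depth): 384x512x3 uint8, red, green, blue; 384x512 float32, m along the optical axis (not along the pixel's ray), 0 where there is no reading.
- viewer.camera_info(name): a dict with "fov_y" (degrees; the focal length in pixels is half the picture's height over the tangent of half this angle, whatever the lens; pixels are square), "cx", "cy" (the principal point, pixels), "cam_to_world" (4x4, takes a point from camera to world coordinates); the wrist camera has in their place "T_tool_cam" (4x4, takes a point from camera to tool coordinates, whose origin is the TCP and whose axes are the flange's). Camera axes: x right, y down, z forward; pixel columns grow to the right and rows downward; lengths in m; the calibration is good to about 2 mm. A picture is of the moment at which its call begins: read the wrist's pose just before it. camera_info takes no time and is no camera call.
- close_job(): hands the job in, once; it reports no verdict.
The state is a dict: "time": time; "qpos": joint angles; "qvel": joint speeds; "tau": joint torques, N m; "eef_pos": TCP position; "tcp_rot": TCP orientation; "ft_force": force on the tool from outside, world axes, zero at the start; "ft_torque": the same for the moment, N m; "gripper_width": finger opening in m.
Only numpy, scipy, OpenCV 4.12 (cv2) and the standard library are available. Lean on these libraries where they do the work, as an engineer would, in place of code of your own. Each camera call takes 0.05 s, during which the arm holds its last target.

## Working session

There is one attempt and no reset: what is moved stays moved. The work goes in short steps, Python scripts to look and compute and a shell command to move; the robot and the scene stay as the last step left them, time stands still between calls to the robot, and variables do not carry over. Pictures are saved under pics/ and viewed, and the job is handed in when it is done.

```bash
ls; mkdir -p pics; python3 - <<'E'
from bench import ctrl, viewer
import cv2, numpy as np, json
s=ctrl.state(); print(s)
print(ctrl.tip_extent)
for n in ("scene","top","wrist"):
    print(n, viewer.camera_info(n))
    if n!="wrist":
        p,d=viewer.capture(n); np.savez('%s0.npz'%n,p=p,d=d)
        cv2.imwrite('pics/%s0.png'%n,p[:,:,::-1])
E
```

```text
pics
{'time': 0.0, 'qpos': array([-1.26658509e+00,  1.24538646e-01,  1.65166972e+00, -2.06270478e-05,
        1.36747635e+00, -8.25913562e-02]), 'qvel': array([ 2.36581772e-05, -8.69319724e-04, -5.96327637e-04, -1.47974632e-04,
        7.30441068e-04,  1.63612590e-03]), 'tau': array([ 2.04468192e-04, -4.17601848e+01, -3.59934998e+01,  7.75038754e-02,
        4.90038958e-02, -1.61711646e-04]), 'eef_pos': array([ 0.24499239, -0.60141647,  0.23236782]), 'tcp_rot': array([-1.03850034e-03,  9.81355252e-01,  1.92199833e-01, -1.25710705e-04]), 'ft_force': array([ 1.08558718, -0.20505433,  0.64205179]), 'ft_torque': array([-0.01161453,  0.01509453, -0.02715623]), 'gripper_width': 0.09511238082830434}
0.019
scene {'fov_y': 47.66487605879576, 'cx': 253.7169950683298, 'cy': 197.6779971433673, 'cam_to_world': array([[ 0.40090791,  0.75680898, -0.51624899,  1.05893331],
       [ 0.9160972 , -0.32735433,  0.23152766, -0.24826881],
       [ 0.00622587, -0.56575553, -0.82454953,  0.97530983],
       [ 0.        ,  0.        ,  0.        ,  1.        ]])}
top {'fov_y': 50.87944910081485, 'cx': 259.1133691891151, 'cy': 192.35447091057367, 'cam_to_world': array([[ 0.05689302, -0.97527208,  0.21355926,  0.31498257],
       [-0.99837943, -0.05529713,  0.0134439 , -0.01517184],
       [-0.00130224, -0.21397803, -0.9768376 ,  0.94738336],
       [ 0.        ,  0.        ,  0.        ,  1.        ]])}
wrist {'fov_y': 71.30269204830641, 'cx': 256.40289887697384, 'cy': 193.72272382954267, 'T_tool_cam': array([[ 2.70849605e-05, -9.56077464e-01, -2.93114110e-01,
         8.21624073e-02],
       [ 9.99999705e-01, -1.99021074e-04,  7.41569608e-04,
         8.59460810e-04],
       [-7.67333876e-04, -2.93114044e-01,  9.56077177e-01,
        -1.50870208e-01],
       [ 0.00000000e+00,  0.00000000e+00,  0.00000000e+00,
         1.00000000e+00]])}
```

View pics/scene0.png

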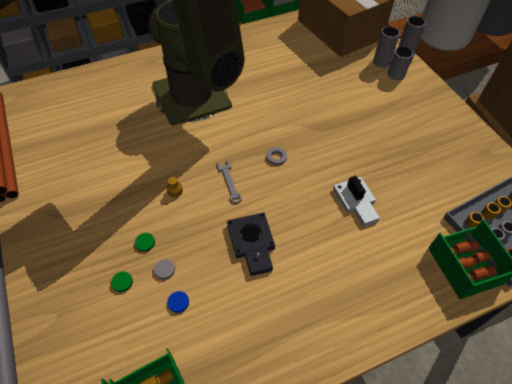

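View pics/top0.png

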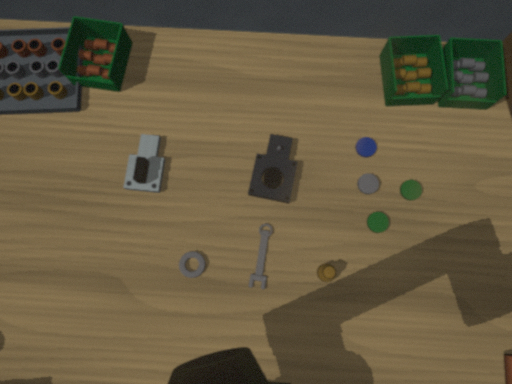

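Candidates for the disc in the top view: grey disc (369,183), blue disc (366,147), green discs (411,189) and (378,222), flange ring (193,263, has a hole). The plain grey one at (369,183) fits. I'll check it in a crop and measure.

```bash
cat > h.py <<'E'
import numpy as np, cv2
def K(ci): return 192/np.tan(np.radians(ci['fov_y']/2))
def cast(ci,uv,z,T=None):
    T=ci['cam_to_world'] if T is None else T
    uv=np.atleast_2d(np.array(uv,float)); f=K(ci)
    d=np.c_[(uv[:,0]-ci['cx'])/f,(uv[:,1]-ci['cy'])/f,np.ones(len(uv))]@T[:3,:3].T
    o=T[:3,3]; return o+d*((z-o[2])/d[:,2])[:,None]
def cloud(ci,d,T=None):
    T=ci['cam_to_world'] if T is None else T
    v,u=np.indices(d.shape); f=K(ci)
    P=np.stack([(u-ci['cx'])/f*d,(v-ci['cy'])/f*d,d],-1)
    return P@T[:3,:3].T+T[:3,3]
def Twrist(ci,s):
    from scipy.spatial.transform import Rotation as R
    q=s['tcp_rot']; M=np.eye(4); M[:3,:3]=R.from_quat([q[1],q[2],q[3],q[0]]).as_matrix(); M[:3,3]=s['eef_pos']
    return M@ci['T_tool_cam']
E
python3 - <<'E'
from bench import viewer
from h import *
for n,boxes in (('top',dict(disc=(345,160,395,207),jig=(235,120,310,215),cover=(112,122,178,205),ring=(170,240,215,285),red=(310,255,345,290),wrench=(240,215,280,295))),('scene',dict(disc=(148,254,182,284),jig=(215,205,285,283),cover=(325,168,390,235)))):
    z=np.load(n+'0.npz'); p,d=z['p'],z['d']; ci=viewer.camera_info(n); C=cloud(ci,d)
    bg=cv2.medianBlur(C[:,:,2].astype('float32'),5)
    print(n,'table z',np.median(C[300:360,180:260,2]) if n=='scene' else np.median(C[100:130,200:240,2]))
    for k,(a,b,c,e) in boxes.items():
        m=(bg[b:e,a:c]>0.006).astype('uint8'); X=C[b:e,a:c][m>0]
        n_,l,st,ce=cv2.connectedComponentsWithStats(m); i=1+st[1:,4].argmax()
        cn=max(cv2.findContours((l==i).astype('uint8'),0,1)[0],key=cv2.contourArea)
        print(k,'ctr px',ce[i]+[a,b],'n',st[i,4],'zq',np.percentile(X[:,2],[10,50,90]).round(4),'med xy',np.median(X,0).round(4), 'cast12', cast(ci,ce[i]+[a,b],.012).round(4))
p=np.load('top0.npz')['p'];q=np.load('scene0.npz')['p']
A=cv2.resize(p[125:240,335:435],None,fx=4,fy=4); B=cv2.resize(p[120:215,110:310],None,fx=3.5,fy=3.5)
cv2.imwrite('pics/cropd.png',A[:,:,::-1]); cv2.imwrite('pics/cropj.png',B[:,:,::-1])
E
```

```text
top table z 0.0006665222978368135
disc ctr px [368.17941176 183.3       ] n 340 zq [0.0103 0.0124 0.0145] med xy [ 0.5559 -0.2602  0.0124] cast12 [[ 0.5562 -0.2606  0.012 ]]
jig ctr px [274.18508886 171.04681404] n 2307 zq [0.0181 0.0241 0.0266] med xy [ 0.5682 -0.0365  0.0241] cast12 [[ 0.5738 -0.0354  0.012 ]]
cover ctr px [145.46948357 166.22887324] n 1704 zq [0.0177 0.0209 0.0572] med xy [0.5595 0.2663 0.0209] cast12 [[0.5683 0.2745 0.012 ]]
ring ctr px [191.87032419 264.32917706] n 401 zq [0.0099 0.0121 0.0142] med xy [0.3423 0.1411 0.0121] cast12 [[0.3428 0.1414 0.012 ]]
red ctr px [326.75539568 272.28417266] n 278 zq [0.0236 0.0323 0.0534] med xy [ 0.3417 -0.1615  0.0323] cast12 [[ 0.3425 -0.1664  0.012 ]]
wrench ctr px [260.54265403 259.74881517] n 422 zq [0.0056 0.0078 0.0101] med xy [ 0.3567 -0.0156  0.0078] cast12 [[ 0.362  -0.0145  0.012 ]]
scene table z 0.0010228274862990605
disc ctr px [163.70754717 268.3836478 ] n 318 zq [0.0105 0.0129 0.0155] med xy [ 0.5602 -0.26    0.0129] cast12 [[ 0.5592 -0.2603  0.012 ]]
jig ctr px [252.23755545 241.14489897] n 2029 zq [0.0174 0.0245 0.0271] med xy [ 0.5791 -0.0384  0.0245] cast12 [[ 0.5758 -0.0344  0.012 ]]
cover ctr px [357.00784314 198.70509804] n 1275 zq [0.0158 0.0214 0.0567] med xy [0.5754 0.2651 0.0214] cast12 [[0.5691 0.2757 0.012 ]]
```

View pics/cropd.png

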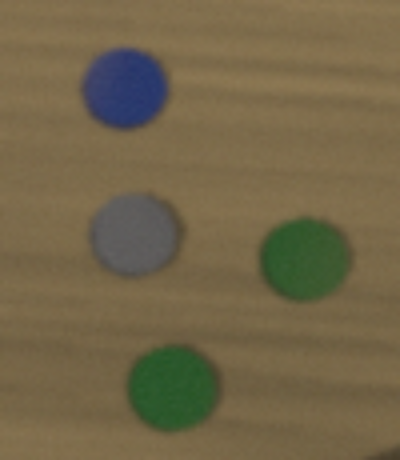

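View pics/cropj.png

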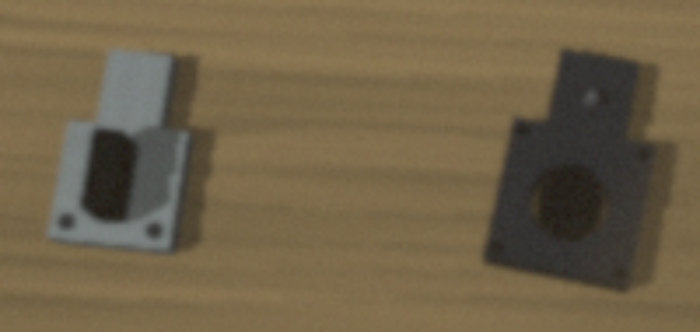

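The crop shows a plain grey disc with no hole at (369,183), with the blue disc 36 px above it, and green discs to the right and below. The disc is at about (0.557, -0.260) with its top at z≈12 mm, as it should be. I'll hover over it with the jaws turned diagonally, so the fingers go between the neighbours.

```bash
python3 -m jog '[[1,[2.6,2.85,-0.7],0.033],[1,[2.6,2.85,-0.7],0.033],[1,[2.6,2.85,-0.7],0.033],[1,[2.6,2.85,-0.7],0.033],[1,[2.6,2.85,-0.7],0.033],[1,[2.6,2.85,-0.7],0.033],[1,[2.6,2.85,-0.7],0.033],[1,[2.6,2.85,-0.7],0.033],[1,[2.6,2.85,-0.7],0.033],[1,[2.6,2.85,-0.7],0.033],[1,[2.6,2.85,-0.7],0.033],[1,[2.6,2.85,-0.7],0.033]]'
python3 -m jog '[[1,[0,0,0],0],[1,[0,0,0],0],[1,[0,0,0],0]]'
cat > look.py <<'E'
import sys
from bench import ctrl,viewer
from h import *
def look(name):
    s=ctrl.state(); p,d=viewer.capture('wrist'); ci=viewer.camera_info('wrist')
    cv2.imwrite('pics/%s.png'%name,p[:,:,::-1]); T=Twrist(ci,s)
    np.savez(name+'.npz',p=p,d=d,T=T,eef=s['eef_pos'])
    print(s['time'],s['eef_pos'].round(4),s['tcp_rot'].round(4),s['ft_force'].round(2),round(s['gripper_width'],4))
    return s,p,d,ci,T
if __name__=='__main__': look(sys.argv[1])
E
python3 look.py w1
```

```text
time: 1.1
eef_pos: [0.5579, -0.2581, 0.1489]
tcp_rot: [-0.0, 0.924, 0.382, -0.0]
ft_force: [0.7, -1.2, 0.3]
gripper_width: 0.095
time: 1.35
eef_pos: [0.5568, -0.26, 0.1492]
tcp_rot: [-0.0, 0.924, 0.382, -0.0]
ft_force: [-0.7, -0.4, 0.3]
gripper_width: 0.0949
1.35 [ 0.5568 -0.26    0.1492] [-2.000e-04  9.243e-01  3.816e-01 -5.000e-04] [-0.67 -0.36  0.34] 0.0949
```

View pics/w1.png

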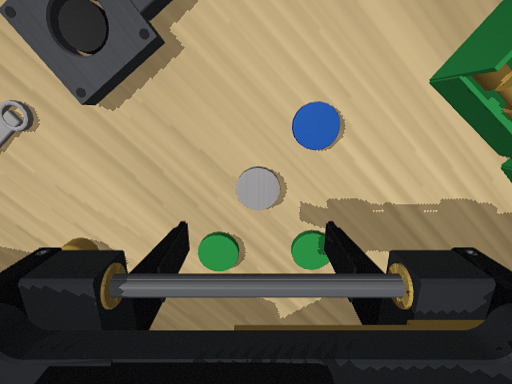

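The disc is at (258,188), between the jaws. Going right of it, there's a clear gap between blue (317,126) and green (312,250). Now I'll measure precisely.

```bash
cat > disc.py <<'E'
import sys
from bench import viewer
from h import *
def disc(name,box,z=.012):
    D=np.load(name+'.npz'); ci=viewer.camera_info('wrist'); p,d,T=D['p'],D['d'],D['T']; C=cloud(ci,d,T)
    a,b,c,e=box; hsv=cv2.cvtColor(p,cv2.COLOR_RGB2HSV)
    m=((C[:,:,2]>z-.004)&(C[:,:,2]<z+.004)&(hsv[:,:,1]<60)).astype('uint8'); k=np.zeros_like(m);k[b:e,a:c]=m[b:e,a:c]
    n,l,st,ce=cv2.connectedComponentsWithStats(k); i=1+st[1:,4].argmax()
    cn=max(cv2.findContours((l==i).astype('uint8'),0,1)[0],key=cv2.contourArea)
    W=cast(ci,cn[:,0].astype(float),z,T); 
    (x,y),r=cv2.minEnclosingCircle((W[:,:2]*1000).astype('float32'))
    A=np.c_[2*W[:,:2],np.ones(len(W))]; s=np.linalg.lstsq(A,(W[:,:2]**2).sum(1),rcond=None)[0]
    print('minenc',x,y,2*r,'fit',s[:2],2*np.sqrt(s[2]+s[0]**2+s[1]**2),'z med',np.median(C[l==i][:,2]),'px',ce[i])
    print('offset from tcp mm',(s[:2]-D['eef'][:2])*1000)
if __name__=='__main__': disc('w1',(225,155,295,220))
E
python3 disc.py
```

```text
minenc 557.8675537109375 -261.7203674316406 49.82863998413086 fit [ 0.55781718 -0.26185665] 0.04844662157276275 z med 0.011757459967815742 px [257.76510523 188.00407332]
offset from tcp mm [ 1.05587309 -1.81577073]
```

```bash
python3 -m jog '[[0.85,[0.1,-0.2,-2],0],[0.85,[0,0,-2.5],0],[0.85,[0,0,-2.5],0],[0.85,[0,0,-2],0],[0.85,[0,0,-1.2],0],[0.85,[0,0,-1],0],[0.85,[0,0,-0.8],0],[0.85,[0,0,-0.3],0],[0.85,[0,0,0],0],[0.85,[0,0,0],0],[0.85,[0,0,0],0]]'; python3 look.py w2
```

```text
time: 2.32
eef_pos: [0.559, -0.2624, 0.028]
tcp_rot: [0.001, 0.924, 0.382, 0.001]
ft_force: [-0.1, -0.1, 0.7]
gripper_width: 0.0805
2.3167 [ 0.559  -0.2624  0.028 ] [9.000e-04 9.244e-01 3.815e-01 7.000e-04] [-0.1  -0.12  0.74] 0.0805
```

View pics/w2.png

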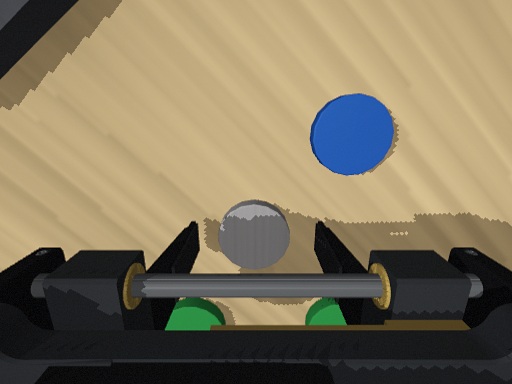

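The disc is at (254,234), centred between the fingertips. I'll lower about 2.5 mm more and close.

```bash
python3 -m jog '[[0.85,[-0.1,0.05,-0.25],0],[0.85,[0,0,0],0],[0.4,[0,0,0],0],[0.4,[0,0,0],0],[0.4,[0,0,0],0],[0.4,[0,0,0],0],[0.4,[0,0,0],0],[0.4,[0,0,0],0],[0.4,[0,0,0],0]]'
```

```text
time: 3.12
eef_pos: [0.5572, -0.2615, 0.0242]
tcp_rot: [0.0, 0.924, 0.381, 0.0]
ft_force: [0.0, 0.0, 0.1]
gripper_width: 0.0488
```

Gripped: the width reads 48.8 mm against a 50 mm disc. I'll lift and stand off from the nest for a look.

```bash
python3 -m jog '[[0.4,[0,0,2],0],[0.4,[0,0,3.5],0],[0.4,[0,0,3.5],0],[0.4,[0,0,3.5],0],[0.4,[-0.7,3.5,0],0],[0.4,[-0.7,3.5,0],0],[0.4,[-0.7,3.5,0],0],[0.4,[-0.7,3.5,0],0],[0.4,[-0.7,3.5,0],0],[0.4,[-0.2,1.2,0],0],[0.4,[0,0,0],0],[0.4,[0,0,0],0]]';python3 -m jog '[[0.4,[0,0,0],0],[0.4,[0,0,0],0],[0.4,[0,0,0],0]]'; python3 look.py w3
```

```text
time: 4.12
eef_pos: [0.52, -0.0742, 0.1489]
tcp_rot: [0.0, 0.924, 0.382, -0.0]
ft_force: [-0.1, -0.3, -2.1]
gripper_width: 0.0489
time: 4.37
eef_pos: [0.5204, -0.0756, 0.1491]
tcp_rot: [0.0, 0.925, 0.381, -0.0]
ft_force: [0.4, -0.6, -1.5]
gripper_width: 0.0493
4.3667 [ 0.5204 -0.0756  0.1491] [ 0.000e+00  9.247e-01  3.807e-01 -1.000e-04] [ 0.35 -0.55 -1.45] 0.0493
```

View pics/w3.png

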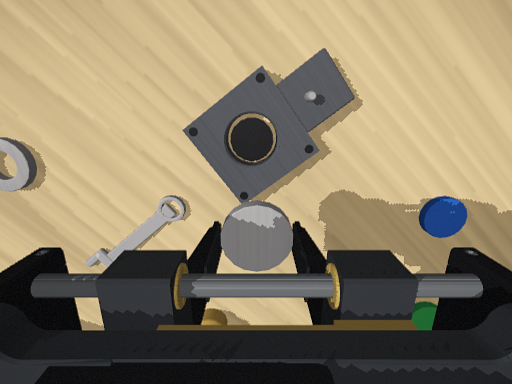

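It shows the nest at about (251,138), the pin at (311,97) and the disc held level at (257,236). Next: nest rim, pin tip and jig axis.

```bash
python3 - <<'E'
from bench import viewer
from h import *
D=np.load('w3.npz'); ci=viewer.camera_info('wrist'); p,d,T=D['p'],D['d'],D['T']; C=cloud(ci,d,T)
z=cv2.medianBlur(C[:,:,2].astype('float32'),3)
box=np.zeros(z.shape,bool); box[35:204,170:370]=1
print('jig top z',np.median(z[box&(z>.018)&(z<.03)]), 'nest floor',np.median(C[130:146,243:259,2]),'pin max',C[88:106,303:320,2].max())
g=cv2.cvtColor(p,cv2.COLOR_RGB2GRAY)
def fit(W):
    A=np.c_[2*W[:,:2],np.ones(len(W))]; s=np.linalg.lstsq(A,(W[:,:2]**2).sum(1),rcond=None)[0]
    return s[:2],2*np.sqrt(s[2]+s[0]**2+s[1]**2)
m=(box&(z>.0215)).astype('uint8')
cs,h=cv2.findContours(m,cv2.RETR_CCOMP,1)
for c in cs:
    a=cv2.contourArea(c)
    if a>300:
        W=cast(ci,c[:,0],.024,T)
        print('area',a,'ctr',c[:,0].mean(0),fit(W))
        if a>5000:
            rect=cv2.minAreaRect((W[:,:2]*1000).astype('float32')); print(rect)
            B=cast(ci,cv2.approxPolyDP(c,5,True)[:,0],.024,T); print(cv2.approxPolyDP(c,5,True)[:,0].tolist()); print((B[:,:2]*1000).round(1).tolist())
# ring by colour
hsv=cv2.cvtColor(p,cv2.COLOR_RGB2HSV)
w=((hsv[:,:,1]>60)&(hsv[:,:,0]<30)).astype('uint8'); w[:,:222]=0;w[:,282:]=0;w[:105]=0;w[172:]=0
cc=max(cv2.findContours(w,0,1)[0],key=len); hull=cv2.convexHull(cc)[:,0]
print('ring', cv2.fitEllipse(hull.astype('float32')), fit(cast(ci,hull,.024,T)),fit(cast(ci,hull,.022,T)))
# pin tip bright
b=(g[85:108,300:325]>120); v,u=np.nonzero(b); print('pin px',u.mean()+300,v.mean()+85,len(u), cast(ci,[u.mean()+300,v.mean()+85],.040,T))
cv2.imwrite('pics/c3.png',cv2.resize(p[40:210,170:370],None,fx=4,fy=3.5,interpolation=cv2.INTER_CUBIC)[:,:,::-1])
E
```

```text
jig top z 0.023684924 nest floor 0.017821482829910112 pin max 0.2999209347743952
area 13248.5 ctr [271.64175824 128.51868132] (array([ 0.57520704, -0.03994771]), np.float64(0.13652270328040214))
((581.8627319335938, -46.61296081542969), (116.8651351928711, 155.20526123046875), 81.45542907714844)
[[325, 48], [276, 85], [260, 66], [183, 129], [241, 203], [271, 203], [250, 199], [318, 151], [308, 132], [354, 97]]
[[663.5, -23.9], [609.5, -14.6], [610.4, 8.0], [515.2, 22.1], [499.5, -73.6], [522.5, -96.8], [509.7, -77.3], [596.0, -90.7], [601.6, -69.2], [655.3, -76.2]]
area 2195.5 ctr [251.22818792 138.84563758] (array([ 0.55589011, -0.03386943]), np.float64(0.053278818635592105))
ring ((251.54928588867188, 137.4756317138672), (48.35059356689453, 49.253379821777344), 168.97035217285156) (array([ 0.55722038, -0.03303658]), np.float64(0.04902475469665233)) (array([ 0.55706312, -0.03314341]), np.float64(0.04938010833981488))
pin px 310.23376623376623 94.97402597402598 77 [[ 0.62382033 -0.04308258  0.04      ]]
```

View pics/c3.png

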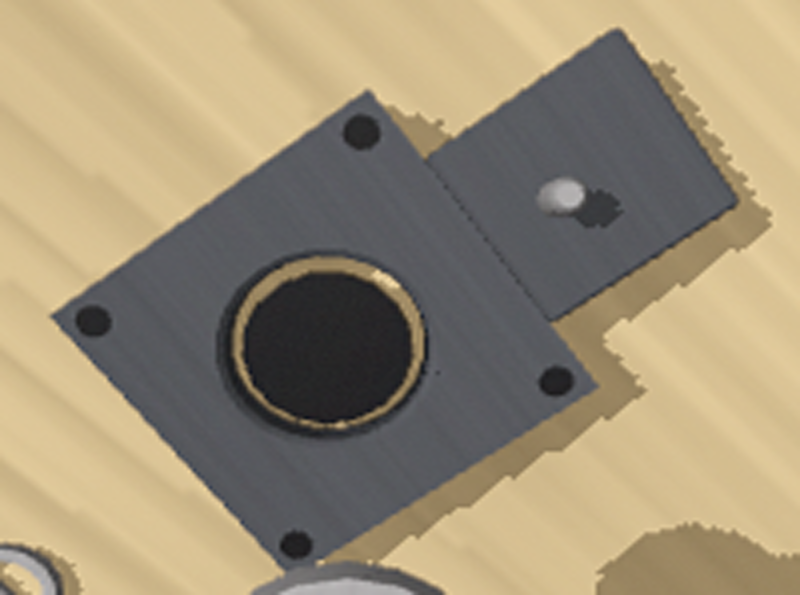

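```bash
python3 - <<'E'
from disc import *
disc('w3',(218,195,297,275),.137)
E
```

```text
minenc 522.8662719726562 -74.81900787353516 54.3150634765625 fit [ 0.5213932  -0.07558596] 0.04966287286738718 z med 0.13671851946714586 px [256.45993915 236.85801217]
offset from tcp mm [1.00796404 0.03861598]
```

```bash
python3 -m jog '[[0.4,[1.75,2.1,0],0],[0.4,[1.75,2.05,0],0],[0.4,[0,0,-2.5],0],[0.4,[0,0,-3],0],[0.4,[0,0,-2.4],0],[0.4,[0,0,-1.5],0],[0.4,[0,0,-0.5],0],[0.4,[0,0,0],0],[0.4,[0,0,0],0],[0.4,[0,0,0],0],[0.4,[0,0,0],0]]'; python3 look.py w4
```

```text
time: 5.33
eef_pos: [0.5561, -0.0333, 0.0515]
tcp_rot: [0.001, 0.924, 0.381, 0.001]
ft_force: [0.1, -0.1, -1.7]
gripper_width: 0.049
5.3333 [ 0.5561 -0.0333  0.0515] [6.000e-04 9.244e-01 3.814e-01 1.000e-03] [ 0.06 -0.06 -1.73] 0.049
```

View pics/w4.png

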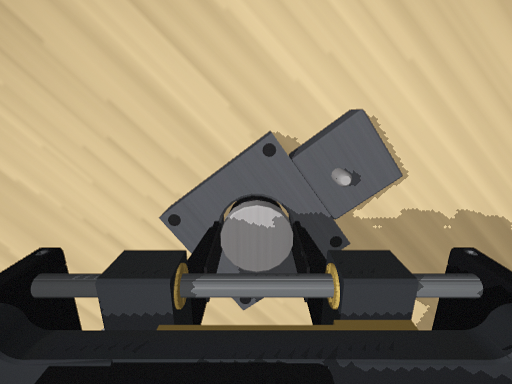

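The disc at (257,236) is just over the nest, and the rim arc (row ~197) is even on both sides. Lowering, then releasing.

```bash
python3 -m jog '[[0.4,[-0.05,-0.05,-0.4],0],[0.4,[0,0,-0.2],0],[0.4,[0,0,0],0],[0.4,[0,0,0],0]]'; python3 look.py w5
```

```text
time: 5.72
eef_pos: [0.5544, -0.0334, 0.0439]
tcp_rot: [-0.0, 0.924, 0.381, -0.0]
ft_force: [-1.1, 0.0, -1.1]
gripper_width: 0.0491
5.7167 [ 0.5544 -0.0334  0.0439] [-2.000e-04  9.244e-01  3.815e-01 -2.000e-04] [-1.08  0.03 -1.08] 0.0491
```

View pics/w5.png

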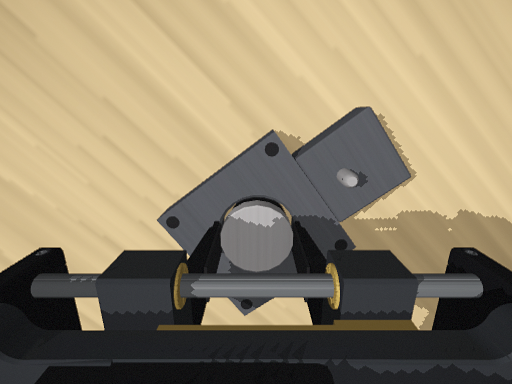

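No lateral jam: the force is about 1 N and the disc is ~4 mm into the nest. I'll open, raise, and check.

```bash
python3 -m jog '[[0.7,[0,0,0],0],[0.7,[0,0,0],0],[0.7,[0,0,0],0],[0.7,[0,0,0],0],[0.7,[0,0,2],0],[0.7,[0,0,3],0],[0.7,[0,0,3],0],[0.7,[0,0,2.5],0],[0.7,[-1.5,-1.5,0],0],[0.7,[-1.5,-1.5,0],0],[0.7,[0,0,0],0],[0.7,[0,0,0],0]]'; python3 look.py w6; python3 - <<'E'
from disc import *
disc('w6',(200,90,310,200),.030)
D=np.load('w6.npz'); ci=viewer.camera_info('wrist');C=cloud(ci,D['d'],D['T'])
m=(C[:,:,2]>.027)&(C[:,:,2]<.033); m[:,:205]=0;m[:,300:]=0;m[:90]=0;m[200:]=0
X=C[m];A=np.c_[X[:,:2]-X[:,:2].mean(0),np.ones(len(X))];print('tilt',np.linalg.lstsq(A,X[:,2],rcond=None)[0])
E
```

```text
time: 6.77
eef_pos: [0.5244, -0.0639, 0.1494]
tcp_rot: [0.0, 0.925, 0.381, 0.0]
ft_force: [1.1, -0.3, 0.6]
gripper_width: 0.0668
6.7667 [ 0.5244 -0.0639  0.1494] [1.000e-04 9.246e-01 3.808e-01 4.000e-04] [ 1.09 -0.29  0.64] 0.0668
minenc 554.8544921875 -34.11772918701172 49.42265701293945 fit [ 0.55480876 -0.03415109] 0.04835690035343937 z med 0.029743861225699386 px [256.06092998 151.89257082]
offset from tcp mm [30.37333927 29.7019037 ]
tilt [-0.00329829 -0.00345726  0.0297348 ]
```

View pics/w6.png

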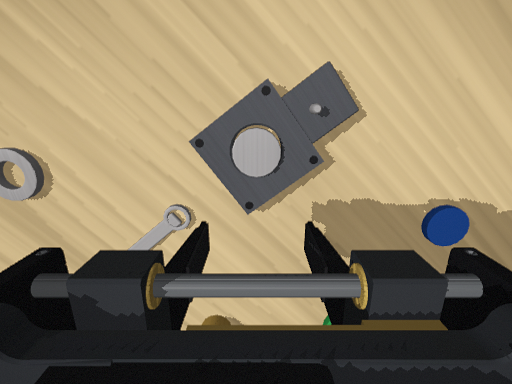

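The disc sits in the nest at (256,152), flat, with its top at 29.7 mm (30 expected). The whole jig is visible now, so I'll get its axis, then look at the cover.

```bash
cat > tee.py <<'E'
from bench import viewer
from h import *
def tee(name,box,ztop,zlo,zhi,S):
    """S: half square, half tongue width, tongue end. edges of the top face -> lines -> centre, yaw"""
    D=np.load(name+'.npz'); ci=viewer.camera_info('wrist'); p,d,T=D['p'],D['d'],D['T']; C=cloud(ci,d,T)
    z=cv2.medianBlur(C[:,:,2].astype('float32'),3); a,b,c,e=box
    m=np.zeros(z.shape,'uint8'); m[b:e,a:c]=((z>zlo)&(z<zhi))[b:e,a:c]
    m=cv2.morphologyEx(m,cv2.MORPH_CLOSE,np.ones((3,3),'uint8'))
    cn=max(cv2.findContours(m,0,cv2.CHAIN_APPROX_NONE)[0],key=cv2.contourArea)
    W=cast(ci,cn[:,0],ztop,T)[:,:2]
    ap=cv2.approxPolyDP(cn,4,True)[:,0]; print('px',ap.tolist()); print('mm',(cast(ci,ap,ztop,T)[:,:2]*1000).round(1).tolist())
    np.savez(name+'_c.npz',W=W,cn=cn[:,0])
    return W,C,m
E
python3 - <<'E'
from tee import *
from scipy.optimize import least_squares
W,C,m=tee('w6',(180,50,375,225),.024,.0205,.028,None)
# edge line fit: point-to-outline distance of the known plan
def sd(P,h,w,e):
    def box(x0,x1,y):
        cx=(x0+x1)/2; q=np.abs(P-[cx,0])-[(x1-x0)/2,y]
        return np.linalg.norm(np.maximum(q,0),axis=1)+np.minimum(q.max(1),0)
    return np.minimum(box(-h,h,h),box(0,e,w))
def f(v,W):
    c,s=np.cos(v[2]),np.sin(v[2]); R=np.array([[c,-s],[s,c]]); return (sd((W-v[:2])@R,.05,.028,.106)+v[3])*1000
r=least_squares(f,[.556,-.034,-.147,0],args=(W,),loss='soft_l1'); print(r.x, np.abs(r.fun).mean())
v=r.x; print('pin pred',v[0]+.07*np.cos(v[2]),v[1]+.07*np.sin(v[2]))
D=np.load('w6.npz');p=D['p'];ci=viewer.camera_info('wrist')
g=cv2.cvtColor(p,cv2.COLOR_RGB2GRAY); b=(g[98:120,305:328]>125); vv,u=np.nonzero(b); print(len(u),cast(ci,[u.mean()+305,vv.mean()+98],.039,D['T']))
E
```

```text
px [[329, 61], [283, 96], [266, 79], [189, 141], [247, 213], [322, 162], [313, 142], [358, 109]]
mm [[663.2, -23.0], [611.6, -14.7], [610.7, 7.8], [514.4, 22.0], [499.8, -74.6], [595.6, -90.5], [602.7, -68.4], [655.3, -75.9]]
[ 5.55646874e-01 -3.40009513e-02 -1.47473244e-01  5.53093781e-04] 0.2474481142489713
pin pred 0.6248870598005312 -0.044286700566612824
62 [[ 0.62429698 -0.04322679  0.039     ]]
```

```bash
python3 -m jog '[[0.7,[0.3,3.4,0.3],-0.09],[0.7,[0.3,3.4,0.3],-0.09],[0.7,[0.3,3.4,0.3],-0.09],[0.7,[0.3,3.4,0.3],-0.09],[0.7,[0.3,3.4,0.3],-0.09],[0.7,[0.3,3.4,0.3],-0.09],[0.7,[0.3,3.4,0.3],-0.09],[0.7,[0.3,3.4,0.3],-0.09],[0.7,[0.3,3.4,0.3],-0.09],[0.7,[0.2,3.4,0.3],-0.08],[0.7,[0,0,0],0],[0.7,[0,0,0],0]]';  python3 -m jog '[[0.7,[0,0,0],0],[0.7,[0,0,0],0]]'; python3 look.py w7; python3 -c "
from bench import ctrl;print(ctrl.state()['qpos'])"
```

```text
time: 7.82
eef_pos: [0.5535, 0.2787, 0.1788]
tcp_rot: [0.0, 0.999, -0.051, -0.0]
ft_force: [-1.0, -0.9, 0.5]
gripper_width: 0.0665
time: 7.98
eef_pos: [0.5535, 0.2758, 0.1785]
tcp_rot: [0.0, 0.999, -0.054, -0.0]
ft_force: [0.2, -0.0, -0.1]
gripper_width: 0.0666
7.9833 [0.5535 0.2758 0.1785] [ 3.000e-04  9.986e-01 -5.370e-02 -5.000e-04] [ 0.18 -0.01 -0.12] 0.0666
[ 3.75120670e-01  9.54161940e-02  1.77545818e+00 -1.52349311e-04
  1.27165156e+00  2.05395751e+00]
```

View pics/w7.png

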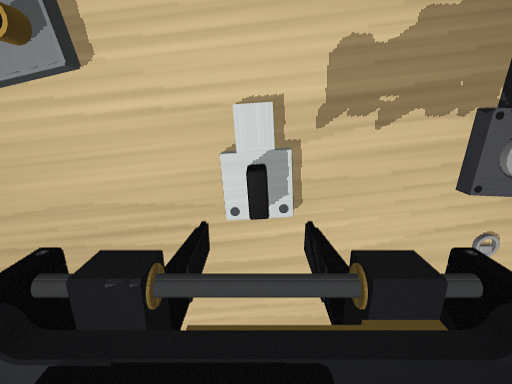

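```bash
cat > fitc.py <<'E'
from tee import *
from scipy.optimize import least_squares
def sd(P,h,w,e):
    def box(x0,x1,y):
        cx=(x0+x1)/2; q=np.abs(P-[cx,0])-[(x1-x0)/2,y]
        return np.linalg.norm(np.maximum(q,0),axis=1)+np.minimum(q.max(1),0)
    return np.minimum(box(-h,h,h),box(0,e,w))
def fit(W,S,v0):
    def f(v):
        c,s=np.cos(v[2]),np.sin(v[2]); R=np.array([[c,-s],[s,c]]); return (sd((W-v[:2])@R,*S)+v[3])*1000
    r=least_squares(f,list(v0)+[0],loss='soft_l1'); return r.x,np.abs(r.fun).mean()
E
python3 - <<'E'
from fitc import *
W,C,m=tee('w7',(205,90,310,235),.020,.015,.07,None)
print(fit(W,(.042,.022,.095),(.553,.276,-.1)))
D=np.load('w7.npz');ci=viewer.camera_info('wrist')
z=C[:,:,2]; h=(z>.052)&(z<.064); h[:,:205]=0;h[:,310:]=0;h[:90]=0;h[235:]=0
print('plate z',np.median(z[m>0][z[m>0]<.03]),'handle top z',np.median(z[h]))
hc=max(cv2.findContours(h.astype('uint8'),0,1)[0],key=cv2.contourArea)
print(cv2.minAreaRect((cast(ci,hc[:,0],.058,D['T'])[:,:2]*1000).astype('float32')))
E
```

```text
px [[271, 102], [233, 105], [236, 151], [220, 154], [227, 219], [293, 215], [291, 150], [274, 148]]
mm [[643.8, 248.4], [645.2, 290.2], [594.9, 293.4], [593.5, 312.2], [512.4, 315.5], [508.9, 233.4], [589.3, 230.3], [593.7, 249.6]]
(array([ 0.55110892,  0.27324303, -0.04461639,  0.00072099]), np.float64(0.35692129220743035))
plate z 0.01976914927125578 handle top z 0.057535116802009845
((551.9173583984375, 273.20892333984375), (21.691791534423828, 55.75037384033203), 87.48468780517578)
```

Cover pose: (0.551, 0.273), yaw -0.045. The handle measures 21.7 x 55.8 mm with its top at 57.5 mm, which matches the description. Descending onto the handle.

```bash
python3 -m jog '[[0.6,[-0.2,-0.25,-2],0.063],[0.6,[0,0,-2.5],0],[0.6,[0,0,-2.5],0],[0.6,[0,0,-2.5],0],[0.6,[0,0,-2],0],[0.6,[0,0,-1.2],0],[0.6,[0,0,-0.6],0],[0.6,[0,0,-0.3],0],[0.6,[0,0,0],0],[0.6,[0,0,0],0],[0.6,[0,0,0],0],[0.6,[0,0,0],0]]'; python3 look.py w8
```

```text
time: 9.03
eef_pos: [0.5526, 0.2744, 0.0446]
tcp_rot: [-0.0, 1.0, -0.022, 0.001]
ft_force: [-0.6, 0.5, 0.6]
gripper_width: 0.0572
9.0333 [0.5526 0.2744 0.0446] [-5.000e-04  9.998e-01 -2.200e-02  1.100e-03] [-0.58  0.52  0.57] 0.0572
```

View pics/w8.png

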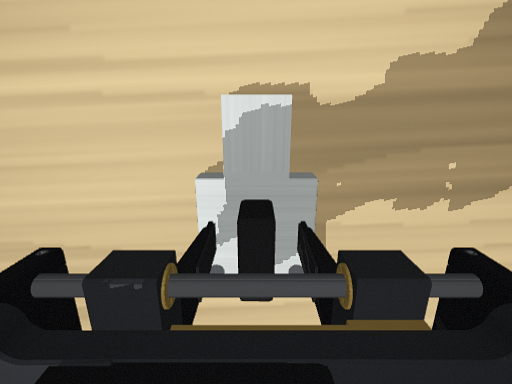

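The handle (238–275, 200–300) stands centred between the fingers, and the tool is lined up with the cover. Lowering 4 mm and closing.

```bash
python3 -m jog '[[0.6,[-0.1,-0.1,-0.4],0],[0.6,[0,0,0],0],[0.6,[0,0,0],0],[0,[0,0,0],0],[0,[0,0,0],0],[0,[0,0,0],0],[0,[0,0,0],0],[0,[0,0,0],0],[0,[0,0,0],0],[0,[0,0,0],0]]'
```

```text
time: 9.92
eef_pos: [0.5508, 0.2734, 0.0393]
tcp_rot: [-0.0, 1.0, -0.022, 0.0]
ft_force: [0.1, 2.6, 1.1]
gripper_width: 0.0217
```

Gripped at 21.7 mm. Lifting and carrying it over the jig.

```bash
python3 -m jog '[[0,[0,0,1.5],0],[0,[0,0,2.5],0],[0,[0,0,2.5],0],[0,[0,0,1.5],0],[0,[0,-2.5,0],-0.02],[0,[0.1,-3.5,0],-0.02],[0,[0.1,-3.5,0],-0.02],[0,[0.1,-3.5,0],-0.02],[0,[0.1,-3.5,0],-0.02],[0,[0,-3.5,0],0],[0,[0,-3.5,0],0],[0,[0,-3.5,0],0]]'; python3 -m jog '[[0,[0,-2.5,0],0],[0,[0,-1.2,0],0],[0,[0,0,0],0],[0,[0,0,0],0],[0,[0,0,0],0],[0,[0,0,0],0]]'; python3 look.py w9
```

```text
time: 10.92
eef_pos: [0.5527, 0.0015, 0.117]
tcp_rot: [0.0, 0.997, -0.072, -0.002]
ft_force: [0.6, 0.3, -3.8]
gripper_width: 0.0219
time: 11.42
eef_pos: [0.5543, -0.0327, 0.1186]
tcp_rot: [-0.0, 0.997, -0.071, -0.001]
ft_force: [0.3, -0.3, -4.1]
gripper_width: 0.0221
11.4167 [ 0.5543 -0.0327  0.1186] [-2.000e-04  9.975e-01 -7.120e-02 -5.000e-04] [ 0.33 -0.29 -4.1 ] 0.0221
```

View pics/w9.png

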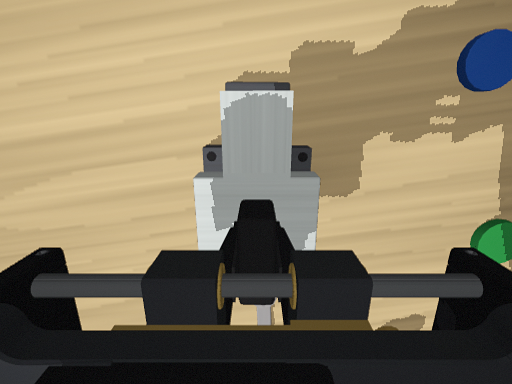

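The cover is held level and the jig shows evenly behind it (holes at (211,156) and (303,156)). I'll measure the cover in hand against the jig in the same picture.

```bash
cat > inhand.py <<'E'
import sys
from fitc import *
name=sys.argv[1]
D=np.load(name+'.npz'); zt=D['eef'][2]-.0393+.020
ci=viewer.camera_info('wrist'); C=cloud(ci,D['d'],D['T'])
sel=C[100:180,230:285]; print('expect z',zt,'tongue z',np.median(sel[:,:,2]))
X=C[95:230,195:320].reshape(-1,3); X=X[abs(X[:,2]-zt)<.006]; A=np.c_[X[:,:2]-X[:,:2].mean(0),np.ones(len(X))]; print('tilt',np.linalg.lstsq(A,X[:,2],rcond=None)[0][:2])
W,C,m=tee(name,(180,60,335,240),zt,zt-.006,zt+.006,None)
cn=np.load(name+'_c.npz')['cn']; ok=(cn[:,1]<215)&~((cn[:,1]>180)&(cn[:,0]>205)&(cn[:,0]<305))
v,e=fit(W[ok],(.042,.022,.095),(*D['eef'][:2],-.14)); print('cover',v,e,'minus tcp mm',(v[:2]-D['eef'][:2])*1e3)
hole=v[:2]+.07*np.array([np.cos(v[2]),np.sin(v[2])]); pin=np.array([.6249,-.0443])
print('hole',hole,'pin-hole mm',(pin-hole)*1e3,'jig-cover mm',(np.array([.5556,-.0340])-v[:2])*1e3,'dyaw',-.1475-v[2])
E
python3 inhand.py w9
```

```text
expect z 0.09932700562204863 tongue z 0.09900475860085077
tilt [-0.00286416 -0.00064624]
px [[221, 91], [223, 174], [193, 178], [198, 239], [223, 239], [236, 223], [239, 204], [260, 199], [273, 202], [277, 222], [290, 239], [315, 239], [319, 177], [290, 174], [293, 92]]
mm [[650.7, -26.6], [600.8, -18.7], [601.0, 1.1], [557.4, 6.9], [554.9, -10.4], [565.6, -21.4], [579.0, -25.7], [580.5, -40.2], [577.1, -48.5], [562.3, -49.4], [548.2, -56.9], [545.7, -74.3], [589.9, -80.3], [594.6, -61.8], [644.0, -68.9]]
cover [ 5.54720038e-01 -3.41386299e-02 -1.39975732e-01  4.80839652e-04] 0.4086950024066129 minus tcp mm [ 0.38871329 -1.46710351]
hole [ 0.62403539 -0.04390497] pin-hole mm [ 0.86460531 -0.39503424] jig-cover mm [0.87996207 0.13862985] dyaw -0.007524267647865873
```

```bash
python3 -m jog '[[0,[0.09,0,-1],-0.008],[0,[0,0,-1.3],0],[0,[0,0,-0.9],0],[0,[0,0,-0.3],0],[0,[0,0,0],0],[0,[0,0,0],0],[0,[0,0,0],0],[0,[0,0,0],0]]'; python3 look.py w10; python3 inhand.py w10; python3 - <<'E'
from bench import viewer
import cv2
p,d=viewer.capture('scene'); cv2.imwrite('pics/s10.png',cv2.resize(p[190:300,200:320],None,fx=6,fy=5,interpolation=cv2.INTER_CUBIC)[:,:,::-1])
E
```

```text
time: 12.13
eef_pos: [0.5561, -0.0341, 0.0849]
tcp_rot: [0.0, 0.997, -0.076, 0.001]
ft_force: [-1.1, 1.4, -3.3]
gripper_width: 0.0221
12.1333 [ 0.5561 -0.0341  0.0849] [ 0.000e+00  9.971e-01 -7.610e-02  7.000e-04] [-1.08  1.45 -3.26] 0.0221
expect z 0.06557143168501878 tongue z 0.06539971995550382
tilt [ 7.50996202e-05 -9.63881011e-04]
px [[221, 91], [223, 174], [193, 178], [198, 239], [223, 239], [236, 223], [243, 200], [270, 200], [277, 223], [290, 239], [315, 239], [319, 177], [290, 173], [293, 92]]
mm [[652.6, -28.9], [602.8, -20.6], [603.1, -0.8], [559.7, 5.4], [557.0, -11.9], [567.6, -23.0], [583.3, -30.5], [580.5, -48.4], [563.3, -50.9], [549.9, -58.3], [547.2, -75.6], [591.3, -82.2], [596.8, -63.8], [645.6, -71.2]]
cover [ 5.56587011e-01 -3.55887111e-02 -1.50010458e-01  4.62044919e-04] 0.41734998477974056 minus tcp mm [ 0.44546098 -1.47291833]
hole [ 0.62580088 -0.0460501 ] pin-hole mm [-0.90087679  1.75010421] jig-cover mm [-0.98701074  1.58871108] dyaw 0.002510458158695633
```

View pics/w10.png

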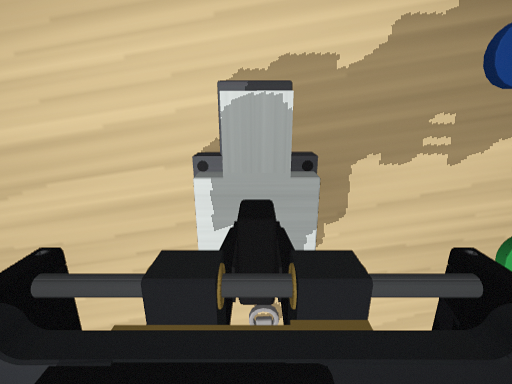

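View pics/s10.png

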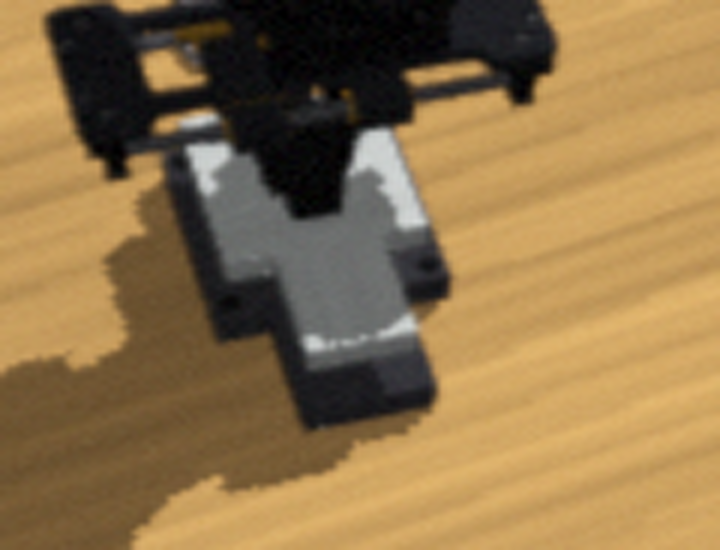

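Measure the jig's tongue and front corners in this same picture, so that camera bias cancels against the cover's.

```bash
cat > rel.py <<'E'
import sys
from fitc import *
name=sys.argv[1]
D=np.load(name+'.npz'); ci=viewer.camera_info('wrist'); C=cloud(ci,D['d'],D['T']); z=C[:,:,2]
m=((z>.019)&(z<.029)); m[:,:170]=0; m[:,345:]=0; m[:60]=0; m[200:]=0
zt=D['eef'][2]-.0393+.020
full=(m|((z>zt-.006)&(z<zt+.006))).astype('uint8'); full[:,:170]=0; full[:,345:]=0; full[:60]=0; full[200:]=0
full=cv2.morphologyEx(full,cv2.MORPH_CLOSE,np.ones((3,3),'uint8'))
cn=max(cv2.findContours(full,0,cv2.CHAIN_APPROX_NONE)[0],key=cv2.contourArea)[:,0]
# keep outline points that border the jig's own top face
jm=cv2.dilate(m.astype('uint8'),np.ones((3,3),'uint8')); k=jm[cn[:,1],cn[:,0]]>0
W=cast(ci,cn[k],.024,D['T'])[:,:2]; print(len(W),cn[k].min(0),cn[k].max(0))
v,e=fit(W,(.05,.028,.106),(.5556,-.034,-.1475)); print('jig seen here',v,e)
hv=((z>.019)&(z<.029)&(cv2.cvtColor(D['p'],cv2.COLOR_RGB2GRAY)<45))
print('jig front pts', np.c_[cn[k]][::25].tolist())
E
python3 rel.py w10; python3 - <<'E'
import cv2,numpy as np
p=np.load('w10.npz')['p']; cv2.imwrite('pics/c10.png',cv2.resize(p[70:220,175:335],None,fx=5,fy=4,interpolation=cv2.INTER_CUBIC)[:,:,::-1])
E
```

```text
253 [192  80] [317 177]
jig seen here [ 0.5561719  -0.03423526 -0.15129023  0.00056805] 0.3491200935343799
jig front pts [[219, 80], [218, 105], [219, 130], [219, 155], [194, 155], [316, 173], [310, 155], [291, 87], [272, 80], [247, 80], [222, 80]]
```

View pics/c10.png

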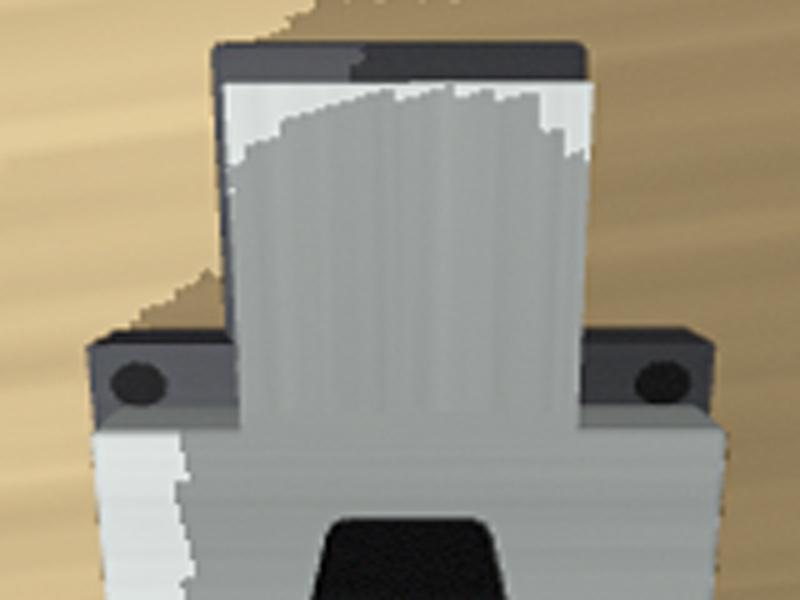

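Relative to the jig in the same view, the cover needs (-0.4, +1.35) mm. The crop shows the same: jig tongue 213–587 against cover tongue 225–590.

```bash
python3 -m jog '[[0,[-0.05,0.13,-0.1],0],[0,[0,0,0],0],[0,[0,0,0],0],[0,[0,0,0],0],[0,[0,0,0],0],[0,[0,0,0],0]]'; python3 look.py w11; python3 inhand.py w11 | tail -2; python3 rel.py w11
```

```text
time: 12.73
eef_pos: [0.5551, -0.0327, 0.0832]
tcp_rot: [0.0, 0.997, -0.076, 0.0]
ft_force: [-0.6, -0.3, -4.0]
gripper_width: 0.0219
12.7333 [ 0.5551 -0.0327  0.0832] [ 0.      0.9971 -0.076   0.    ] [-0.55 -0.34 -3.95] 0.0219
cover [ 5.55463291e-01 -3.42048816e-02 -1.49323985e-01  4.72959166e-04] 0.4044809631374615 minus tcp mm [ 0.39712541 -1.50068888]
hole [ 0.62468432 -0.04461876] pin-hole mm [0.21567763 0.31875883] jig-cover mm [0.13670884 0.20488164] dyaw 0.001823984815127383
307 [193  78] [319 176]
jig seen here [ 0.55600921 -0.03428307 -0.14972856  0.00060008] 0.33951024831751425
jig front pts [[220, 78], [219, 103], [220, 129], [217, 154], [193, 156], [318, 172], [312, 154], [291, 144], [293, 114], [293, 87], [277, 78], [252, 78], [227, 78]]
```

Aligned to about 0.5 mm. Lowering onto the pin.

```bash
python3 -m jog '[[0,[0.03,0,-0.25],0],[0,[0,0,-0.25],0],[0,[0,0,-0.25],0],[0,[0,0,-0.25],0],[0,[0,0,-0.1],0],[0,[0,0,0],0],[0,[0,0,0],0],[0,[0,0,0],0]]'; python3 look.py w12
```

```text
time: 13.45
eef_pos: [0.5555, -0.0327, 0.0723]
tcp_rot: [0.0, 0.997, -0.076, 0.0]
ft_force: [0.3, -0.0, -3.5]
gripper_width: 0.0223
13.45 [ 0.5555 -0.0327  0.0723] [ 0.000e+00  9.971e-01 -7.600e-02  1.000e-04] [ 0.35 -0.01 -3.49] 0.0223
```

The hole is over the pin (underside ≈33 mm) with no contact force. Pressing down in small steps.

```bash
python3 -m jog '[[0,[0,0,-0.2],0],[0,[0,0,-0.15],0],[0,[0,0,0],0],[0,[0,0,0],0],[0,[0,0,0],0]]'; python3 -m jog '[[0,[0,0,-0.2],0],[0,[0,0,-0.15],0],[0,[0,0,-0.1],0],[0,[0,0,0],0],[0,[0,0,0],0]]'
```

```text
time: 13.92
eef_pos: [0.5557, -0.0327, 0.0693]
tcp_rot: [0.0, 0.997, -0.076, 0.0]
ft_force: [-1.5, -0.2, 1.4]
gripper_width: 0.0217
time: 14.33
eef_pos: [0.5558, -0.0327, 0.0651]
tcp_rot: [0.0, 0.997, -0.076, 0.0]
ft_force: [-3.5, 0.6, 5.6]
gripper_width: 0.0221
```

```bash
python3 -m jog '[[0,[0,0,-0.1],0],[0,[0,0,-0.1],0],[0,[0,0,0],0],[0,[0,0,0],0],[0,[0,0,0],0]]'; python3 -m jog '[[0,[0,0,-0.1],0],[0,[0,0,0],0],[0,[0,0,0],0],[0,[0,0,0],0]]'
```

```text
time: 14.75
eef_pos: [0.5558, -0.0328, 0.0635]
tcp_rot: [0.0, 0.997, -0.076, 0.0]
ft_force: [-4.9, 0.2, 8.4]
gripper_width: 0.0217
time: 15.08
eef_pos: [0.5558, -0.0327, 0.0633]
tcp_rot: [0.0, 0.997, -0.076, 0.0]
ft_force: [-7.1, 0.1, 13.3]
gripper_width: 0.0221
```

The height stopped at the flush value (TCP 63.3 mm) and the force is rising. I'll ease the sideways push a little, add some margin and check.

```bash
python3 -m jog '[[0,[-0.05,0,-0.1],0],[0,[0,0,-0.05],0],[0,[0,0,0],0],[0,[0,0,0],0],[0,[0,0,0],0],[0,[0,0,0],0]]'; python3 look.py w13; python3 inhand.py w13; python3 rel.py w13; python3 - <<'E'
from bench import viewer
import cv2
p,d=viewer.capture('scene'); cv2.imwrite('pics/s13.png',cv2.resize(p[190:300,200:320],None,fx=6,fy=5,interpolation=cv2.INTER_CUBIC)[:,:,::-1])
E
```

```text
time: 15.58
eef_pos: [0.5558, -0.0327, 0.0633]
tcp_rot: [0.0, 0.997, -0.076, 0.0]
ft_force: [-9.7, 1.0, 19.7]
gripper_width: 0.0223
15.5833 [ 0.5558 -0.0327  0.0633] [ 0.000e+00  9.971e-01 -7.590e-02  4.000e-04] [-9.75  0.98 19.72] 0.0223
expect z 0.043969553081522894 tongue z 0.043757154405077325
tilt [-0.00106652 -0.00081862]
px [[221, 91], [223, 173], [193, 178], [198, 239], [223, 239], [236, 222], [242, 200], [270, 200], [290, 239], [315, 239], [319, 177], [290, 173], [293, 92]]
mm [[652.3, -27.5], [603.1, -19.4], [602.8, 0.6], [559.3, 6.8], [556.7, -10.5], [567.9, -21.7], [583.0, -28.5], [580.2, -47.0], [549.5, -56.9], [546.8, -74.3], [591.0, -80.8], [596.5, -62.4], [645.2, -69.8]]
cover [ 5.56238732e-01 -3.42261435e-02 -1.49567933e-01  4.67302417e-04] 0.41510491110673536 minus tcp mm [ 0.43112623 -1.48133953]
hole [ 0.62545722 -0.04465691] pin-hole mm [-0.55722024  0.35690671] jig-cover mm [-0.63873154  0.22614348] dyaw 0.0020679331172446525
396 [187  75] [326 199]
jig seen here [ 0.55631151 -0.03427765 -0.14976855  0.00063295] 0.3167158659536138
jig front pts [[217, 75], [215, 99], [217, 124], [218, 149], [202, 159], [188, 170], [190, 195], [324, 189], [325, 164], [305, 158], [295, 142], [296, 117], [297, 92], [288, 75], [263, 75], [238, 75]]
```

View pics/w13.png

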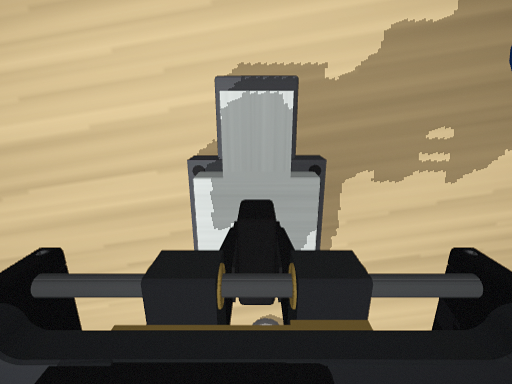

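View pics/s13.png

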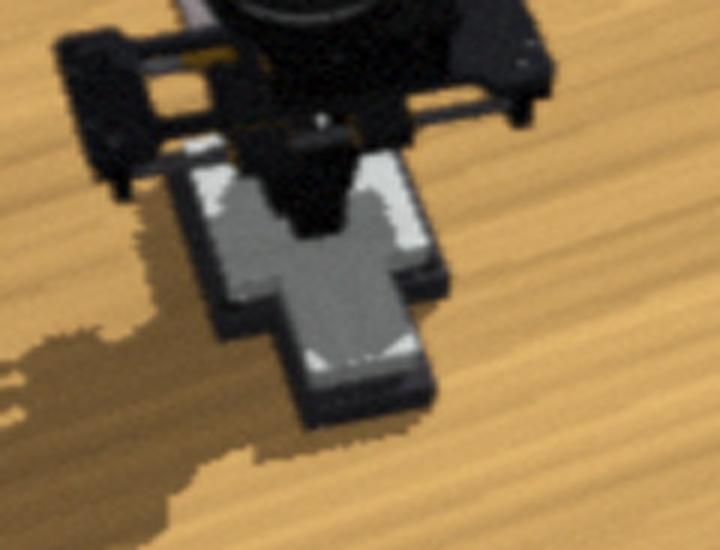

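The cover's top face is at 43.8–44.0 mm (44 expected when flush), it's level, and it's within about 0.1 mm of the jig in the same view. The arm is pushing with about 20 N. Handing in.

```bash
python3 -c "
from bench import close_job,ctrl
print(ctrl.state()['time'],ctrl.state()['ft_force']);print(close_job())"
```

```text
15.6833 [-10.07538794   2.13138685  20.87138796]
the job is handed in; nothing more can be done
None
```

The plain grey disc is in the nest and released, and the cover is over the pin, pressed flush, and still held down by the gripper. I handed the job in at 15.7 s; no verdict was reported.

**Disc:** After release it lay flat, with its top at 29.7 mm (30 expected). It was about 0.9 mm from the measured nest centre.

**Cover:** The last check put its top at 43.8–44.0 mm (44 expected when flush), with a tilt of about 0.001 rad. It was within about 0.1 mm and 0.001 rad of the jig in the same picture. The hold-down force was about 20 N.

**What disagreed:**
- **Camera bias:** The wrist camera showed the held cover about 1.5 mm to one side of the grasp point. I took this as camera bias and aligned the cover against the jig seen in the same view. Against the earlier jig measurement, the final hole-to-pin offset was about 0.7 mm.
- **Sideways force:** About 10 N of sideways force remained along x while pressing. A 0.5 mm shift meant to ease it did not reduce it.

I never moved towards the ring, the reducer or the wrench. I did not re-measure their positions at the end.

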